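# Clamp the tube rack with the sliding stop

### The job

Clamp the tube rack in the aluminium bay: squeeze the steel release lever against the stop's fixed grip, keep it squeezed while you slide the stop along until its spring pad has pushed the rack fully home against the end fence, and lock the stop in a notch there with the pad clearly pressed in but not bottomed out. Let go so that the lever springs right back and its pawl is down in a notch, not resting on a tooth; feel for the notch gently, never force the pawl against a tooth or crush the rack, and leave the other things on the bench where they stand.

Things in the scene. Friction and masses are not known exactly. Their poses are not given: they have to be found in the camera images.
- bay: Fixed aluminium bay on the bench, 150 x 400 mm. Origin under the lane's middle at bench level, z up. Local y runs along the lane from the parked stop towards the steel end fence, x across. Floor plate 10 mm thick; curbs 40 mm high over the bench, inner faces at x = +-37.5 mm; fence 65 mm high over the bench, inner face at y = +180 mm.
- strip_end (a point): On the bay, where the steel notched strip ends (+y), outside the +x curb. Teeth face +x, 21 to 39 mm over the bench. From its -y end: a 44 mm parking slot, then square notches every 16 mm, 7 mm wide, flat tooth tops 9 mm, to beyond where the stop clamps the rack. The strip itself sits up to 6 mm either way along y, not measured: where a notch lies must be felt or seen.
- stop (a joint): Travel of the black sliding stop along the bay's +y, m, 0 to 0.135; starts in the parking slot at 0 to 0.024. At 0.107 the free pad just touches a rack that is home. Stiff (7 N); stays where left, also against the pad. Pushed with the lever free it slides while the pawl rides on a tooth (10 to 15 N, pad included) and stops dead when the pawl drops into a notch (1 mm play each way).
- squeeze (a point): On the stop, midway between its two upright grip faces, 118 mm over the bench; axes as the bay's. -x side: black fixed grip plate, outer face 28 mm from here, with two cheeks sticking out 18 mm to -x, 42 mm free between them (y +-21 mm), 88 to 140 mm over the bench; a finger goes between and can push the stop by a cheek. +x side: the lever plate. Nothing else is near the grip.
- lever: Steel release lever. Upright plate 32 mm wide in y, top 140 mm over the bench, outer face 28 mm to +x of point squeeze at rest: 56 mm over both grips, about 46 squeezed. Origin on its hinge along y, 65 mm over the bench. Leans 0 rad sprung out (pawl in a notch), about 0.13 pawl on a tooth top, 0.2 fully squeezed to -x. 4 N to start, 8 N to hold. Pawl 5 mm wide at its foot, at the y of squeeze.
- pad: Black rubber spring pad on the front of the stop, 50 mm wide, 30 high. Origin at the middle of its front face, 32 mm over the bench, free 70 mm to +y of point squeeze; it is pressed in towards -y by up to 24 mm (bottomed). Spring 3 N to start plus 0.15 N per mm. Clearly pressed in, not bottomed: 2 to 21 mm, that is 68 to 49 mm from squeeze along y.
- rack: Loose white plastic tube rack with capped tubes, 70 (x) x 130 (y) x 60 mm, tubes to 86 mm over its underside, 0.19 to 0.3 kg. Origin at the centre of its underside, axes as the bay's. Stands on the bay floor between the curbs, 8 to 30 mm short of the fence; it slides with 1 to 2.5 N. Fully home, its origin is at bay y = +115 mm.
- amber_bottle: Bystander: amber glass bottle, 60 mm diameter, 130 mm high, origin under its centre, on the bench beyond the bay.
- beaker: Bystander: empty glass beaker, 68 mm diameter, 85 mm high, origin under its centre, on the bench beyond the bay.
- vial: Bystander: small capped glass vial, 28 mm diameter, 50 mm high, origin under its centre, on the bench on the robot's side of the bay.

How it is judged:
By the outcome, as a careful person would: the job done as asked, in the order asked, and still so for the second after the job is handed in, with the robot touching nothing.
It also fails if it takes over 54 s, if anything falls off the work surface, if the arm or the gripper's body presses on something with over 40 N, if the wrist force passes 120 N, or if a joint passes its speed limit or range.

### The arm

A 6-joint arm with a two-finger parallel gripper is mounted at the origin on the work surface. World frame = base frame: x ahead of the robot, y to its left, z up, the work surface at z = 0. Lengths are in mm, angles in rad, forces in N, time in s.
With the tool pointing down it reaches from about 425 to 950 mm from the base axis. Payload 14.7 kg.
Tool frame: the origin (TCP) lies midway between the tips of the shut fingers; the grasp point (between the pads) lies 19 mm behind it; z points along the fingers, y is the line along which they close (so a half turn about z gives the same grasp; the last joint's range is limited). The gripper opens to 85 mm and grips with 20 to 120 N. Pads are 22 mm wide; open, the fingers measure 114 mm over their backs; the gripper's body (76 mm by 85 mm) begins 54 mm behind the grasp point. The pads swing forward as they close: fully open they stand 13 mm farther back than shut.
Start: joints at [-1.287, 0.48, 1.596, -0, 1.065, -0.047], TCP at [211.136, -614.747, 198.797] pointing down, gripper open.
Joint ranges: [-2.75, 2.75], [-0.82, 2.05], [0.23, 2.67], [-1.56, 4.7], [0.09, 2.69], [-2.92, 2.92]. Speed limits (rad/s): [1.89, 1.89, 2.39, 3.01, 3.01, 3.01].

### API

Orientations are given as a unit quaternion [x, y, z, w].
In Python, from plant import robot gives the robot as it stands.
- The arm moves only by the tool arm_command, never from a script. Its argument "motion" is a list of rows, each an object with "slide": the shift along the tool's x, y, z in parts of the range, where 1.0 means 60 cm, a list of three; "angular": the turn, a rotation vector about the tool's x, y, z in shares of pi rad (1.0 is pi rad), a list of three; "gripper": the opening, from 0 (shut) to 1 (fully open). In form: [{"slide": [tx, ty, tz], "angular": [ax, ay, az], "gripper": gripper}, ...]. A call has 1 to 10 rows; each row is the pose to reach, as a shift and turn from the pose commanded when the call began, along the tool's axes at that moment; what a row does not reach only later rows make up. A row lasts 1/10 s, in which the tool goes at most 50 mm and 8.59 degrees, less where a joint would pass 70% of its speed; a pose out of reach is approached as far as the arm can. A call with a gripper value outside its range is refused whole. The fingers move at their own pace and stop on an object; "grip_force" is the grip in N (left out, the last holds). Time passes only in rows, so rows that repeat a pose let the fingers close. It gives the time, the measured TCP pose, the force, the opening and the grip force at its end, in the units of the state.
- robot.sense(): the state, without advancing time (a new reading comes with each control period).
- robot.grab_frame(name): name is "side" or "top"; returns a dict with "img" (384x512x3 uint8, red, green, blue), "fx", "fy", "cx", "cy" (pixels), "origin" and "orientation" of the camera in the world. Camera axes: x right, y down, z forward; pixel columns grow to the right and rows downward; lengths in mm; the calibration is good to about 2 mm. A picture is of the moment at which its call begins. There is no depth.
- robot.finish_job(): hands the job in; it is judged then, once.
Trained networks look in the newest picture that a camera, given by its name, has taken for a name from the list of things; names that differ only in an ending like _2 or _b are one class to them, and where a whole thing is asked for, a point or a joint stands for the part that bears it (a point fixed in the world has none). Each returns a list of dicts, best first, with "score" (0 to 1); they miss things now and then, are a little off and sometimes report something else, mostly with a low value. They report only what shows in the picture. A call takes as long as a camera call.
- robot.recognise(name, camera): "box" ([centre column, centre row, width, height] as shares, 0 to 1, of the picture: columns of its width, rows of its height, round what is visible of it).
- robot.silhouettes(name, camera): "mask" (384x512 bool, what is visible of it) and "box" ([centre column, centre row, width, height] as shares, 0 to 1, of the picture: columns of its width, rows of its height, round what is visible of it).
- robot.mark_of(name, camera): "position" ([column, row] as shares, 0 to 1, of the picture: columns of its width, rows of its height: a listed point, or the origin of a listed thing).
The state is a dict: "clock": time; "joint_pos": joint angles; "joint_velocities": joint speeds; "joint_torque": joint torques, N m; "position": TCP position; "tcp_rot": TCP orientation; "ft_force": force on the tool from outside, world axes, zero at the start; "wrist_torque": the same for the moment, N m; "finger_gap": finger opening in mm; "grasp_force": force on a finger pad.
Only numpy, scipy, OpenCV 4.12 (cv2) and the standard library are available. Lean on these libraries where they do the work, as an engineer would, in place of code of your own. Each camera call takes 0.05 s, during which the arm holds its last target. There are 200 camera calls.

## Working session

There is one attempt and no reset: what is moved stays moved. The work goes in short steps, Python scripts to look and compute and a tool call to move; the robot and the scene stay as the last step left them, time stands still between calls to the robot, and variables do not carry over. Pictures are saved under pics/ and viewed, at most 12 in all, crops included, and the job is handed in when it is done.

Besides the shell and the picture viewer there is one more tool, called after ">>>" as a command line: name --argument value ..., lists and objects as JSON in quotes. arm_command: Moves the arm, as the interface text tells. Its arguments: {"type":"object","properties":{"motion":{"type":"array","items":{"type":"object","properties":{"slide":{"type":"array","items":{"type":"number"}},"angular":{"type":"array","items":{"type":"number"}},"gripper":{"type":"number"}}}},"grip_force":{"type":"number"}},"required":["motion"]}

```bash
mkdir -p pics; ls
cat > h.py <<'E'
import numpy as np, cv2
from scipy.spatial.transform import Rotation as R
from plant import robot
def ray(f,px):
    d=np.array([(px[0]-f["cx"])/f["fx"],(px[1]-f["cy"])/f["fy"],1.0]); d=R.from_quat(f["orientation"]).apply(d)
    return np.array(f["origin"],float),d/np.linalg.norm(d)
def onz(f,px,z):
    o,d=ray(f,px); return o+d*(z-o[2])/d[2]
def tri(rs):
    A=np.zeros((3,3));b=np.zeros(3)
    for o,d in rs:
        P=np.eye(3)-np.outer(d,d);A+=P;b+=P@o
    p=np.linalg.solve(A,b); return p,[np.linalg.norm((np.eye(3)-np.outer(d,d))@(p-o)) for o,d in rs]
def proj(f,p):
    q=R.from_quat(f["orientation"]).inv().apply(np.array(p)-f["origin"]); return [f["fx"]*q[0]/q[2]+f["cx"],f["fy"]*q[1]/q[2]+f["cy"]]
E
python3 - <<'E'
from h import *
np.set_printoptions(precision=3,suppress=True)
s=robot.sense(); print(s["clock"],s["position"],s["tcp_rot"])
fs={}
for c in("side","top"):
    f=robot.grab_frame(c);fs[c]=f
    cv2.imwrite(f"pics/{c}0.png",f["img"][:,:,::-1]); print(c,f["fx"],f["origin"],f["orientation"])
for n in("bay","strip_end","squeeze","lever","pad","rack","amber_bottle","beaker","vial"):
    rs=[]
    for c in fs:
        m=robot.mark_of(n,c)
        if m:
            p=m[0]["position"];px=(p[0]*512,p[1]*384);rs.append(ray(fs[c],px));print(n,c,round(m[0]["score"],2),np.array(px))
    if len(rs)==2: print("   ",*tri(rs))
print(robot.sense()["clock"])
E
```

```text
pics
0.0 [ 210.998 -614.299  198.181] [ 0.986  0.165 -0.    -0.001]
side 418.8181077548889 [ 539.354 -609.846  599.662] [ 0.898 -0.022  0.019 -0.44 ]
top 376.31897243101764 [540.166  20.334 874.763] [ 0.712 -0.701  0.028 -0.025]
bay side 0.17 [186.01  184.282]
bay top 0.64 [253.901 224.986]
    [495.338  11.87  140.784] [np.float64(30.46196366889785), np.float64(30.461963668897756)]
strip_end side 0.81 [246.989 185.587]
strip_end top 0.85 [202.189 196.8  ]
    [583.946 129.341  44.872] [np.float64(0.09016170675801556), np.float64(0.09016170675790737)]
squeeze side 0.66 [217.6  190.31]
squeeze top 0.8 [255.078 229.094]
    [519.595  12.481 123.104] [np.float64(2.3991980660120116), np.float64(2.399198066012184)]
lever side 0.92 [238.49  214.502]
lever top 0.74 [223.488 223.488]
    [544.358  83.265   2.295] [np.float64(19.039732834449634), np.float64(19.039732834449378)]
pad side 0.73 [226.509 200.909]
pad top 0.65 [222.515 222.989]
    [532.517  83.648  39.791] [np.float64(5.470510976594654), np.float64(5.470510976594521)]
rack side 0.75 [232.909 177.485]
rack top 0.89 [165.376 216.192]
    [547.409 218.268   3.839] [np.float64(7.200639040605692), np.float64(7.2006390406055045)]
amber_bottle side 0.89 [303.411 175.411]
amber_bottle top 0.94 [160.922 136.09 ]
    [730.874 237.846  -8.596] [np.float64(1.0152333783597813), np.float64(1.0152333783597405)]
beaker side 0.73 [302.182 226.291]
beaker top 0.91 [240.998 152.218]
    [696.011  46.722  -5.473] [np.float64(2.4972587075508472), np.float64(2.4972587075506474)]
vial side 0.68 [187.699 184.205]
vial top 0.67 [173.414 257.702]
    [445.984 197.506   1.669] [np.float64(0.3937526649659078), np.float64(0.3937526649658022)]
1.0
```

Run:
```python
import cv2,numpy as np
a=cv2.imread("pics/side0.png")[120:290,130:350];b=cv2.imread("pics/top0.png")[120:280,110:330]
cv2.imwrite("pics/c0.png",np.vstack([cv2.resize(a,(770,595))])); cv2.imwrite("pics/c1.png",cv2.resize(b,(792,576),interpolation=cv2.INTER_CUBIC))
```

```text
(no output)
```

View pics/c0.png

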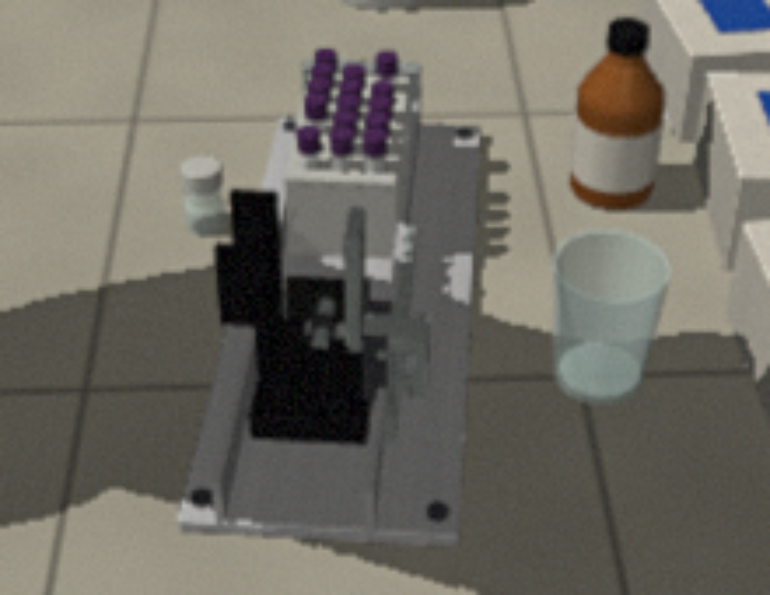

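View pics/c1.png

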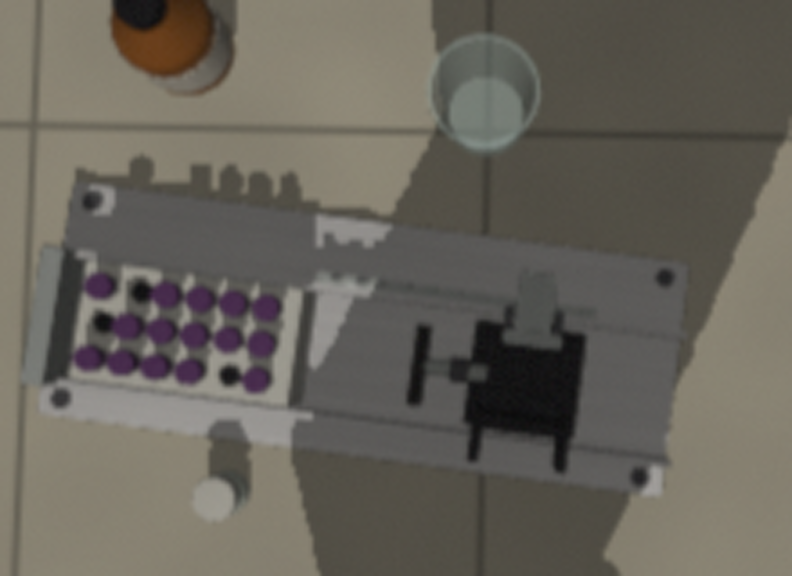

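The side view shows the bay running away from the camera with the parked stop: black grip plate with cheeks at about (200,205), lever at about (231,200). The rack with purple caps is beyond it, the vial is on the left, and the beaker and bottle are on the right. In the top view the corner screws are at (136,176), (295,197), (127,231) and (288,252), and the cheek tips are at about (242,247) and (266,250).

Run:
```python
from h import *
np.set_printoptions(precision=2,suppress=True)
f=robot.grab_frame("top");g=robot.grab_frame("side")
c=lambda u,v:((u)/3.6+110-.36,v/3.6+120-.36)
S=[onz(f,c(*p),10) for p in((92,201),(665,278),(61,398),(640,477))]
ctr=np.mean(S,0);yd=(S[0]-S[1]+S[2]-S[3]);yd/=np.linalg.norm(yd);xd=np.array([yd[1],-yd[0],0])
print("bay ctr",ctr,"yd",yd,"yaw deg",np.degrees(np.arctan2(-yd[0],yd[1])),"size",np.linalg.norm(S[0]-S[1]),np.linalg.norm(S[0]-S[2]))
loc=lambda p:np.array([(p-ctr)@xd,(p-ctr)@yd,p[2]])
for n,u,v,z in(("cheek1 tip",474,460,140),("cheek2 tip",561,470,140),("leverplate L",506,333,140),("leverplate R",562,347,140),("pad L",407,404,47),("pad top",416,325,47),("fence in",63,330,65),("cheek1 root",474,425,140)):
    p=onz(f,c(u,v),z);print(n,p,loc(p))
for n in("squeeze","pad","rack","strip_end"):
    a=robot.mark_of(n,"top")[0]["position"];b=robot.mark_of(n,"side")[0]["position"]
    p,e=tri([ray(f,(a[0]*512,a[1]*384)),ray(g,(b[0]*512,b[1]*384))]);print(n,p,loc(p),e[0])
s=robot.sense();T=R.from_quat(s["tcp_rot"]);M=T.as_matrix();print(M)
for y in(xd,-xd):
    D=np.column_stack([np.cross(y,[0,0,-1]),y,[0,0,-1]]);print("turn",np.degrees((T.inv()*R.from_matrix(D)).as_rotvec()))
```

```text
bay ctr [547.84 113.19  10.  ] yd [0.12 0.99 0.  ] yaw deg -6.8671228135967155 size 370.2985793730791 126.66169041091872
cheek1 tip [482.06  38.8  140.  ] [-56.42 -81.72 140.  ]
cheek2 tip [477.39  -8.03 140.  ] [ -55.46 -128.78  140.  ]
leverplate L [550.45  22.62 140.  ] [ 13.41 -89.61 140.  ]
leverplate R [543.32  -7.79 140.  ] [   9.98 -120.65  140.  ]
pad L [507.85  82.38  47.  ] [-36.03 -35.37  47.  ]
pad top [555.83  77.87  47.  ] [ 12.15 -34.11  47.  ]
fence in [549.48 286.75  65.  ] [-19.13 172.5   65.  ]
cheek1 root [500.74  39.11 140.  ] [-37.91 -79.18 140.  ]
squeeze [535.3   14.81 152.68] [ -0.69 -99.18 152.68] 11.178841385433426
pad [532.    80.07  36.19] [-11.77 -34.78  36.19] 2.0726347576050883Traceback (most recent call last):
  File "<stdin>", line 12, in <module>
IndexError: list index out of range
```

```bash
cat >> h.py <<'E'
YD=np.array([0.1196,0.9928,0]);XD=np.array([0.9928,-0.1196,0]);CTR=np.array([547.84,113.19,0])
W=lambda x,y,z:CTR+x*XD+y*YD+[0,0,z]
def state():
    s=robot.sense();p=np.array(s["position"]);T=R.from_quat(s["tcp_rot"]);F=np.array(s["ft_force"])
    print("t",round(s["clock"],2),"bay",np.round([(p-CTR)@XD,(p-CTR)@YD,p[2]],1),"Fbay",np.round([F@XD,F@YD,F[2]],1),"gap",s["finger_gap"],"gf",s["grasp_force"]);return s,p,T
def togo(x,y,z):
    s,p,T=state();print("slide",np.round(T.inv().apply(W(x,y,z)-p),1))
    for yy in(XD,-XD):
        D=np.column_stack([np.cross(yy,[0,0,-1]),yy,[0,0,-1]]);print("turn",np.round(np.degrees((T.inv()*R.from_matrix(D)).as_rotvec()),1))
E
python3 - <<'E'
from h import *
togo(-14,-103,230)
print(robot.sense()["joint_pos"])
E
```

```text
t 1.4 bay [-247.3 -763.   198.8] Fbay [ 0.9 -0.8 -0.3] gap 85.32937298098886 gf 0.0
slide [ 497.4 -492.5  -31.2]
turn [ -0.   -0.  -64.2]
turn [ -0.    0.  115.8]
[-1.28663563e+00  4.80201378e-01  1.59632338e+00 -2.32859496e-05
  1.06510198e+00 -4.65827702e-02]
```

Careful with the scale: shifts go in shares of 60 cm and turns go in shares of pi rad. That gives: 497 mm / 600 = 0.8283, -492 mm / 600 = -0.82, -64.2 degrees / 180 = -0.3567.

>>> arm_command --motion '[{"slide":[0.8283,-0.82,-0.0517],"angular":[0,0,-0.3567],"gripper":1},{"slide":[0.8283,-0.82,-0.0517],"angular":[0,0,-0.3567],"gripper":1},{"slide":[0.8283,-0.82,-0.0517],"angular":[0,0,-0.3567],"gripper":1},{"slide":[0.8283,-0.82,-0.0517],"angular":[0,0,-0.3567],"gripper":1},{"slide":[0.8283,-0.82,-0.0517],"angular":[0,0,-0.3567],"gripper":1},{"slide":[0.8283,-0.82,-0.0517],"angular":[0,0,-0.3567],"gripper":1},{"slide":[0.8283,-0.82,-0.0517],"angular":[0,0,-0.3567],"gripper":1},{"slide":[0.8283,-0.82,-0.0517],"angular":[0,0,-0.3567],"gripper":1},{"slide":[0.8283,-0.82,-0.0517],"angular":[0,0,-0.3567],"gripper":1},{"slide":[0.8283,-0.82,-0.0517],"angular":[0,0,-0.3567],"gripper":1}]'

```text
clock: 2.4
position: [433.4, -165.2, 221.4]
tcp_rot: [0.748, 0.664, 0.0, 0.0]
ft_force: [1.6, -1.0, -0.2]
finger_gap: 85.6
grasp_force: 0.0
```

Run:
```python
from h import *
togo(-14,-103,230)
```

```text
t 2.4 bay [ -80.3 -290.1  221.4] Fbay [ 1.7 -0.8 -0.2] gap 85.60318723684216 gf 0.0
slide [187.1  66.4  -8.6]
turn [0. 0. 0.]
turn [-0.0e+00  1.0e-01 -1.8e+02]
```

>>> arm_command --motion '[{"slide":[0.3117,0.11,-0.015],"angular":[0,0,0],"gripper":1},{"slide":[0.3117,0.11,-0.015],"angular":[0,0,0],"gripper":1},{"slide":[0.3117,0.11,-0.015],"angular":[0,0,0],"gripper":1},{"slide":[0.3117,0.11,-0.015],"angular":[0,0,0],"gripper":1},{"slide":[0.3117,0.11,-0.015],"angular":[0,0,0],"gripper":1},{"slide":[0.3117,0.11,-0.015],"angular":[0,0,0],"gripper":1}]'

```text
clock: 3.0
position: [520.6, 11.8, 229.8]
tcp_rot: [0.747, 0.665, -0.0, -0.0]
ft_force: [-0.8, -0.3, -0.5]
finger_gap: 85.4
grasp_force: 0.0
```

Run:
```python
from h import *
togo(-14,-103,100)
g=robot.grab_frame("side");f=robot.grab_frame("top")
for k in("squeeze","pad","lever"):
  for c,fr in(("side",g),("top",f)):
    m=robot.mark_of(k,c);print(k,c,[(np.round(np.array(x["position"])*[512,384],1),round(x["score"],2)) for x in m[:2]])
# predicted
for n,p in(("sq",W(-10.5,-105,118)),("cheekL top",W(-56.5,-105+21,140)),("cheekR",W(-56.5,-126,140)),("lev top L",W(17.5,-89,140)),("lev top R",W(17.5,-121,140))):print(n,np.round(proj(g,p)),np.round(proj(f,p)))
a=g["img"][120:270,150:300,::-1];b=f["img"][150:300,200:350,::-1]
cv2.imwrite("pics/c2.png",cv2.resize(np.hstack([a,b]),(800,400),interpolation=cv2.INTER_CUBIC))
```

```text
t 3.0 bay [ -14.9 -104.   229.8] Fbay [-0.8 -0.4 -0.5] gap 85.3853882942814 gf 0.0
slide [  1.    0.9 129.8]
turn [-0.   0.   0.2]
turn [  -0.    -0.  -179.8]
squeeze side [(array([218.3, 192.9]), 0.83)]
squeeze top []
pad side [(array([228.9, 202.5]), 0.74)]
pad top []
lever side [(array([239.1, 215.6]), 0.57)]
lever top []
sq [219. 193.] [256. 225.]
cheekL top [196. 176.] [242. 248.]
cheekR [192. 189.] [264. 251.]
lev top L [235. 179.] [250. 210.]
lev top R [233. 190.] [266. 212.]
```

View pics/c2.png

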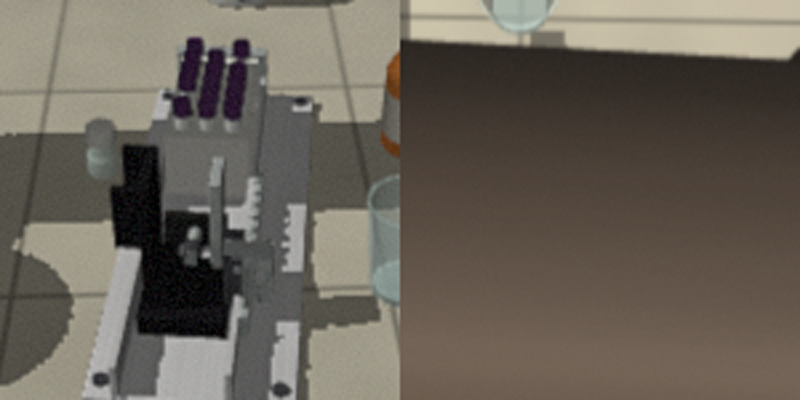

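The side view shows the stop still parked, with the lever top at about (232,179) and the grip plate at about (202,177). The network puts squeeze at (218,193), against my prediction of (219,193). The gripper hides the stop in the top view.

>>> arm_command --motion '[{"slide":[0.0033,-0.0017,0.05],"angular":[0,0,0],"gripper":1},{"slide":[0.0033,-0.0017,0.1],"angular":[0,0,0],"gripper":1},{"slide":[0.0033,-0.0017,0.1333],"angular":[0,0,0],"gripper":1},{"slide":[0.0033,-0.0017,0.15],"angular":[0,0,0],"gripper":1},{"slide":[0.0033,-0.0017,0.1667],"angular":[0,0,0],"gripper":1},{"slide":[0.0033,-0.0017,0.1833],"angular":[0,0,0],"gripper":1},{"slide":[0.0033,-0.0017,0.2],"angular":[0,0,0],"gripper":1},{"slide":[0.0033,-0.0017,0.22],"angular":[0,0,0],"gripper":1},{"slide":[0.0033,-0.0017,0.22],"angular":[0,0,0],"gripper":1}]'

```text
clock: 4.3
position: [519.0, 12.8, 96.6]
tcp_rot: [0.748, 0.664, -0.001, -0.001]
ft_force: [0.1, 0.6, 0.5]
finger_gap: 85.5
grasp_force: 0.0
```

Run:
```python
from h import *
state()
g=robot.grab_frame("side")
cv2.imwrite("pics/c3.png",cv2.resize(g["img"][110:260,130:330,::-1],(800,600),interpolation=cv2.INTER_CUBIC))
```

```text
t 4.3 bay [ -16.7 -103.1   96.6] Fbay [0.  0.6 0.5] gap 85.53258454193494 gf 0.0
```

View pics/c3.png

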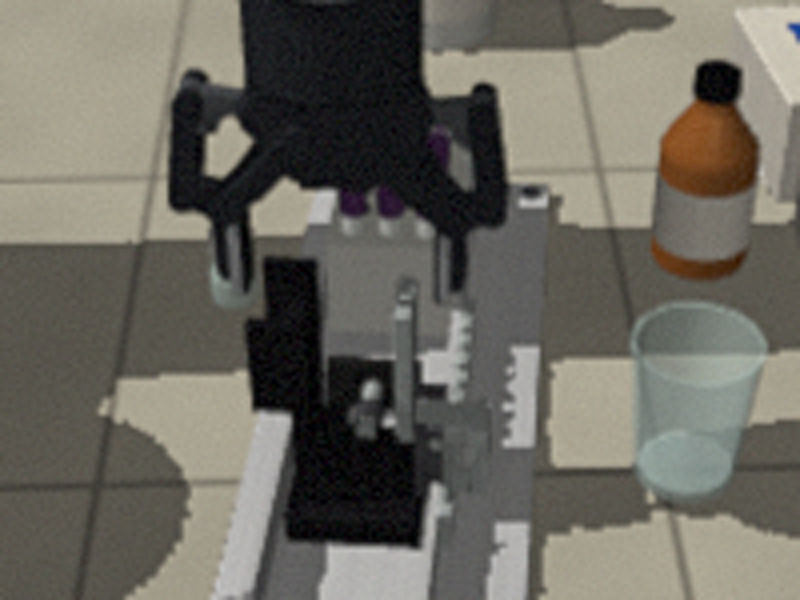

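The open gripper straddles the stop. The right fingertip is at about (243,186), and the lever top is at about (231,181). I'll check the fingertip height by projecting it.

Run:
```python
from h import *
g=robot.grab_frame("side")
for x in(26,33):
  for z in(97,110,125): print(x,z,np.round(proj(g,W(x,-103,z)),1),np.round(proj(g,W(x,-114,z)),1))
for y in(-89,-105,-121):print("lev",y,np.round(proj(g,W(17.5,y,140)),1),np.round(proj(g,W(15,y,65)),1))
```

```text
26 97 [238.8 202.2] [238.3 205.9]
26 110 [238.8 196.8] [238.3 200.5]
26 125 [238.8 190.5] [238.3 194.2]
33 97 [242.4 202.4] [242.  206.1]
33 110 [242.5 197. ] [242.  200.7]
33 125 [242.5 190.7] [242.  194.4]
lev -89 [234.8 179.4] [233.8 210. ]
lev -105 [234.  184.5] [233.  215.3]
lev -121 [233.2 189.8] [232.3 220.8]
```

Run:
```python
from h import *
g=robot.grab_frame("side")
s,p,T=state()
im=cv2.resize(g["img"][60:260,130:330,::-1],(600,600),interpolation=cv2.INTER_CUBIC)
def dot(q,c):
    u,v=proj(g,q);cv2.circle(im,(int((u-130)*3),int((v-60)*3)),3,c,-1)
t=lambda a,b,c:p+T.apply([a,b,c])
dot(p,(0,0,255))
for b in(-43,43,-57,57):
  for a in(-11,11):
    dot(t(a,b,-13),(0,255,0) if a<0 else (255,255,0))
for a in(-38,38):
  for b in(-42,42): dot(t(a,b,-86),(255,0,255) if a<0 else (0,165,255))
cv2.imwrite("pics/c4.png",im); print(T.as_matrix().round(2))
```

```text
t 4.45 bay [ -15.7 -103.    98.1] Fbay [-0.1  0.7 -0.5] gap 85.54196233640074 gf 0.0
[[ 0.12  0.99  0.  ]
 [ 0.99 -0.12 -0.  ]
 [-0.    0.   -1.  ]]
```

View pics/c4.png

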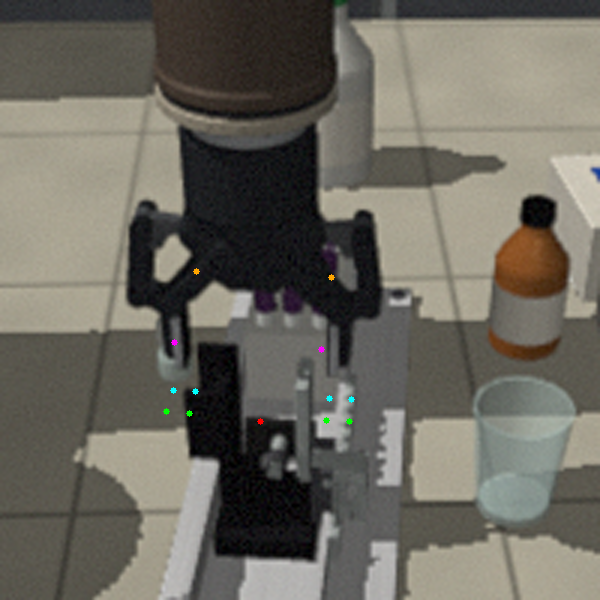

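The gripper in the picture sits about 9 px above my projection of it. The top view will tell whether that offset is in y or in z.

Run:
```python
from h import *
g=robot.grab_frame("top")
s,p,T=state()
im=cv2.resize(g["img"][140:320,150:350,::-1],(800,720),interpolation=cv2.INTER_CUBIC)[:600]
def dot(q,c):
    u,v=proj(g,q);cv2.circle(im,(int((u-150)*4),int((v-140)*4)),3,c,-1)
t=lambda a,b,c:p+T.apply([a,b,c])
dot(p,(0,0,255))
for b in(-43,43,-57,57):
  for a in(-11,11):
    dot(t(a,b,-13),(0,255,0) if a<0 else (255,255,0))
for a in(-38,38):
  for b in(-42,42): dot(t(a,b,-86),(255,0,255) if a<0 else (0,165,255))
cv2.imwrite("pics/c5.png",im)
```

```text
t 4.5 bay [ -15.5 -103.    98.3] Fbay [-0.1 -0.6  1.1] gap 85.00865924150268 gf 0.0
```

View pics/c5.png

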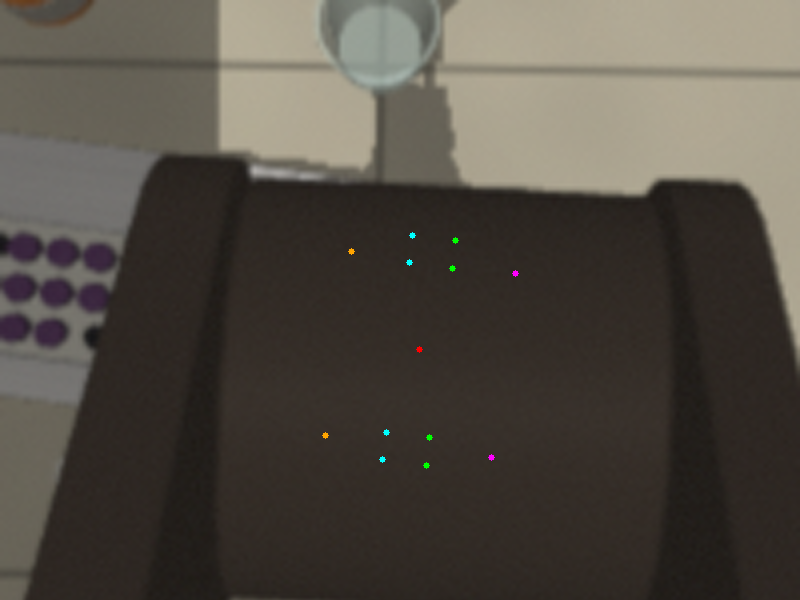

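The forearm hides the gripper in the top view, and its centring at about column 262 shows no y error. So the fingertips really are somewhat higher than nominal, and I'll lower a little, then squeeze.

To row units: 12 mm / 600 = 0.02, 6 mm / 600 = 0.01.

>>> arm_command --motion '[{"slide":[0,0,0.01],"angular":[0,0,0],"gripper":1},{"slide":[0,0,0.02],"angular":[0,0,0],"gripper":1},{"slide":[0,0,0.02],"angular":[0,0,0],"gripper":0.7},{"slide":[0,0,0.02],"angular":[0,0,0],"gripper":0.64},{"slide":[0,0,0.02],"angular":[0,0,0],"gripper":0.6},{"slide":[0,0,0.02],"angular":[0,0,0],"gripper":0.56},{"slide":[0,0,0.02],"angular":[0,0,0],"gripper":0.45},{"slide":[0,0,0.02],"angular":[0,0,0],"gripper":0.45},{"slide":[0,0,0.02],"angular":[0,0,0],"gripper":0.45}]' --grip_force 25

```text
clock: 5.4
position: [517.2, 13.1, 86.0]
tcp_rot: [0.748, 0.664, -0.002, -0.002]
ft_force: [-11.8, 2.3, 14.5]
finger_gap: 43.4
grasp_force: 24.8
```

Run:
```python
from h import *
state()
g=robot.grab_frame("side")
cv2.imwrite("pics/c6.png",cv2.resize(g["img"][110:260,130:330,::-1],(800,600),interpolation=cv2.INTER_CUBIC))
```

```text
t 5.4 bay [ -18.4 -103.1   86. ] Fbay [-11.9   0.9  14.5] gap 43.35566935833027 gf 24.803977240808308
```

View pics/c6.png

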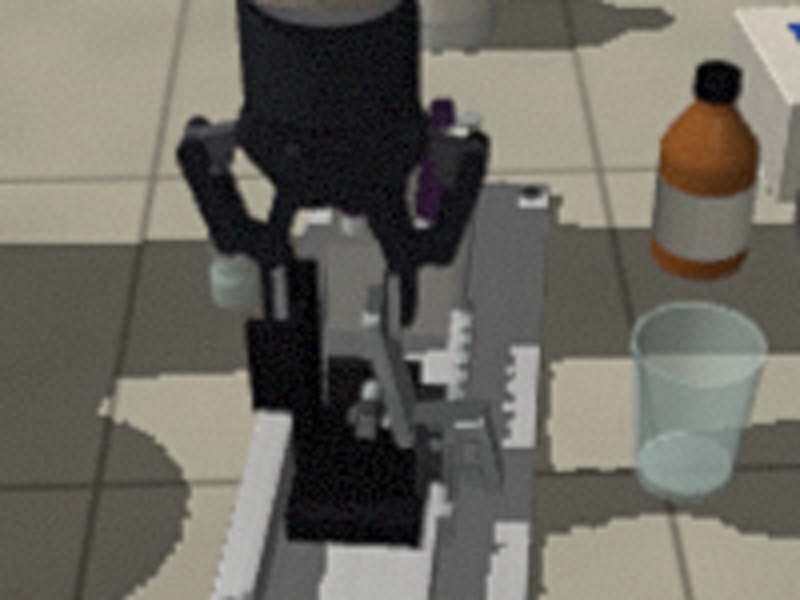

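The lever now leans fully towards the grip, with its top at about (223,187), and the gap of 43 mm implies contact about 128 mm up. Next I relieve the side load and slide the stop along +y.

To row units: 15 mm / 600 = 0.025, 11 mm / 600 = 0.0183.

>>> arm_command --motion '[{"slide":[0,-0.0033,-0.0017],"angular":[0,0,0],"gripper":0.45},{"slide":[0.0033,-0.005,-0.0033],"angular":[0,0,0],"gripper":0.45},{"slide":[0.0083,-0.005,-0.0033],"angular":[0,0,0],"gripper":0.45},{"slide":[0.0133,-0.005,-0.0033],"angular":[0,0,0],"gripper":0.45},{"slide":[0.0183,-0.005,-0.0033],"angular":[0,0,0],"gripper":0.45},{"slide":[0.025,-0.005,-0.0033],"angular":[0,0,0],"gripper":0.45}]'

```text
clock: 6.05
position: [518.5, 27.4, 87.0]
tcp_rot: [0.748, 0.664, -0.0, 0.0]
ft_force: [5.4, -8.1, -22.5]
finger_gap: 42.8
grasp_force: 29.6
```

```bash
cat >> h.py <<'E'
def marks(ns=("squeeze","pad","rack","lever")):
    g=robot.grab_frame("side")
    for n in ns:
        m=robot.mark_of(n,"side")
        if m:
            px=np.array(m[0]["position"])*[512,384];z={"squeeze":118,"pad":32,"rack":10,"lever":65}[n];q=onz(g,px,z)-CTR
            print(n,round(m[0]["score"],2),px.round(1),"bay",round(q@XD,1),round(q@YD,1))
E
python3 -c "
from h import *
state();marks()"
```

```text
t 6.05 bay [-18.9 -88.6  87. ] Fbay [  6.3  -7.4 -22.5] gap 42.78097621598787 gf 29.630235889926553
squeeze 0.98 [219.6 187.2] bay -12.0 -86.6
pad 0.62 [303.9 174. ] bay 163.3 94.1
rack 0.69 [232.5 176.8] bay -6.2 99.2
lever 0.6 [240.8 207.9] bay 28.2 -81.3
```

>>> arm_command --motion '[{"slide":[0.01,0,0.0017],"angular":[0,0,0],"gripper":0.45},{"slide":[0.02,0,0.0017],"angular":[0,0,0],"gripper":0.45},{"slide":[0.03,0,0.0017],"angular":[0,0,0],"gripper":0.45},{"slide":[0.04,0,0.0017],"angular":[0,0,0],"gripper":0.45},{"slide":[0.05,0,0.0017],"angular":[0,0,0],"gripper":0.45},{"slide":[0.06,0,0.0017],"angular":[0,0,0],"gripper":0.45},{"slide":[0.07,0,0.0017],"angular":[0,0,0],"gripper":0.45},{"slide":[0.08,0,0.0017],"angular":[0,0,0],"gripper":0.45}]'

```text
clock: 7.1
position: [524.2, 75.3, 86.9]
tcp_rot: [0.748, 0.664, -0.0, 0.0]
ft_force: [0.2, -7.5, -0.8]
finger_gap: 42.3
grasp_force: 32.3
```

```bash
python3 -c "
from h import *
state();marks();marks()"
```

```text
t 7.1 bay [-18.9 -40.4  86.9] Fbay [ 1.1 -7.4 -0.8] gap 42.2839377177086 gf 32.32370742363855
squeeze 0.77 [222.5 174.6] bay -11.2 -44.9
pad 0.64 [226.7 183.9] bay -13.5 40.0
rack 0.71 [220.9 175.5] bay -34.7 102.2
lever 0.73 [239.9 198.4] bay 24.0 -51.3
squeeze 0.92 [222.5 171.6] bay -12.4 -34.6
pad 0.59 [227.3 186.7] bay -11.1 29.6
rack 0.75 [230.5 177. ] bay -10.9 98.0
lever 0.7 [239.9 195.8] bay 23.3 -42.7
```

To row units: 14 mm / 600 = 0.0233, 12 mm / 600 = 0.02.

>>> arm_command --motion '[{"slide":[0.0033,0,0],"angular":[0,0,0],"gripper":0.45},{"slide":[0.0067,0,0],"angular":[0,0,0],"gripper":0.45},{"slide":[0.01,0,0],"angular":[0,0,0],"gripper":0.45},{"slide":[0.0133,0,0],"angular":[0,0,0],"gripper":0.45},{"slide":[0.0167,0,0],"angular":[0,0,0],"gripper":0.45},{"slide":[0.02,0,0],"angular":[0,0,0],"gripper":0.45},{"slide":[0.0233,0,0],"angular":[0,0,0],"gripper":0.45}]'

```text
clock: 8.3
position: [525.8, 88.7, 86.9]
tcp_rot: [0.748, 0.664, -0.001, 0.0]
ft_force: [-2.1, -9.3, 1.1]
finger_gap: 42.6
grasp_force: 32.6
```

To row units: 4 mm / 600 = 0.0067, 2 mm / 600 = 0.0033.

>>> arm_command --motion '[{"slide":[0.0033,0,0],"angular":[0,0,0],"gripper":0.45},{"slide":[0.0067,0,0],"angular":[0,0,0],"gripper":0.45}]'

```text
clock: 8.5
position: [526.3, 92.7, 86.9]
tcp_rot: [0.748, 0.664, -0.001, 0.0]
ft_force: [-2.0, -9.2, 1.0]
finger_gap: 42.5
grasp_force: 32.6
```

```bash
python3 -c "
from h import *
state();marks();marks()"
```

```text
t 8.5 bay [-19.  -22.9  86.9] Fbay [-0.9 -9.4  1. ] gap 42.47171310116737 gf 32.595505295321345
squeeze 0.65 [223.6 166.6] bay -12.2 -16.8
pad 0.67 [230.5 180.1] bay -6.4 55.3
rack 0.98 [233.1 175.5] bay -5.2 104.7
lever 0.58 [239.5 188.4] bay 20.4 -17.6
squeeze 0.78 [221.1 168.1] bay -16.7 -22.6
pad 0.63 [229.3 182.7] bay -8.1 45.0
rack 0.67 [232.5 174.2] bay -7.3 110.0
lever 0.55 [240.5 189.9] bay 22.9 -22.6
```

To row units: 3 mm / 600 = 0.005, 1.5 mm / 600 = 0.0025.

>>> arm_command --motion '[{"slide":[0.0025,0,0],"angular":[0,0,0],"gripper":0.45},{"slide":[0.005,0,0],"angular":[0,0,0],"gripper":0.45}]'

```text
clock: 9.2
position: [526.6, 95.6, 86.9]
tcp_rot: [0.748, 0.664, -0.001, 0.0]
ft_force: [-1.2, -10.0, 1.1]
finger_gap: 42.7
grasp_force: 32.6
```

To row units: 3 mm / 600 = 0.005, 1.5 mm / 600 = 0.0025.

>>> arm_command --motion '[{"slide":[0.0025,0,0],"angular":[0,0,0],"gripper":0.45},{"slide":[0.005,0,0],"angular":[0,0,0],"gripper":0.45}]'

```text
clock: 9.4
position: [526.9, 98.5, 86.9]
tcp_rot: [0.748, 0.664, -0.001, 0.0]
ft_force: [-1.4, -10.2, 0.4]
finger_gap: 42.2
grasp_force: 32.6
```

To row units: 3 mm / 600 = 0.005, 1.5 mm / 600 = 0.0025.

>>> arm_command --motion '[{"slide":[0.0025,0,0],"angular":[0,0,0],"gripper":0.45},{"slide":[0.005,0,0],"angular":[0,0,0],"gripper":0.45}]'

```text
clock: 9.6
position: [527.3, 101.5, 86.9]
tcp_rot: [0.748, 0.664, -0.001, 0.0]
ft_force: [-2.3, -10.2, 1.2]
finger_gap: 42.4
grasp_force: 32.6
```

```bash
cat >> h.py <<'E'
def avg(n=8,ns=("squeeze","pad","rack")):
    Z={"squeeze":118,"pad":32,"rack":10};o={k:[] for k in ns}
    for i in range(n):
        g=robot.grab_frame("side")
        for k in ns:
            m=robot.mark_of(k,"side")
            if m:
                q=onz(g,np.array(m[0]["position"])*[512,384],Z[k])-CTR;o[k].append([q@XD,q@YD])
    for k in ns: a=np.array(o[k]);print(k,len(a),np.median(a,0).round(1),a[:,1].std().round(1))
    return g
E
python3 -c "
from h import *
s,p,T=state();g=avg()
cv2.imwrite('pics/c7.png',cv2.resize(g['img'][110:230,180:280,::-1],(500,600),interpolation=cv2.INTER_CUBIC))"
```

```text
t 9.6 bay [-19.  -14.1  86.9] Fbay [ -1.  -10.4   1.2] gap 42.41613969939514 gf 32.600873219780624
squeeze 8 [-13.  -19.1] 3.4
pad 8 [-7.9 53.9] 14.1
rack 7 [ -8.8 117. ] 6.1
```

View pics/c7.png

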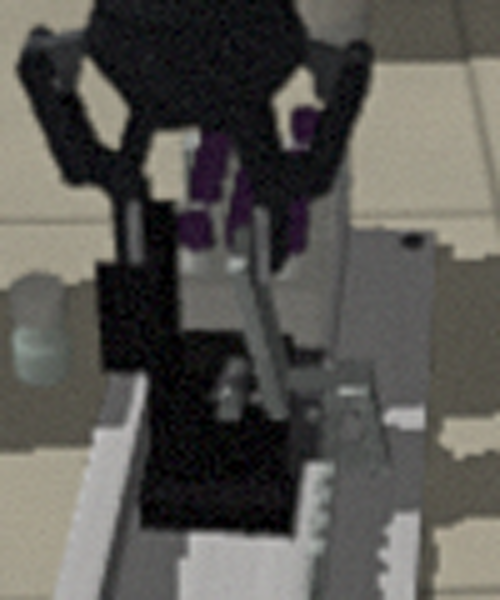

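The lever is squeezed, the stop is against the rack and the rack is near the fence. By geometry the pad is pressed about 4 mm. I release gently while keeping the fixed-side finger between the cheeks.

>>> arm_command --motion '[{"slide":[0,0.0017,0],"angular":[0,0,0],"gripper":0.52},{"slide":[0,0.0033,0],"angular":[0,0,0],"gripper":0.56},{"slide":[0,0.0067,0],"angular":[0,0,0],"gripper":0.61},{"slide":[0,0.0092,0],"angular":[0,0,0],"gripper":0.66},{"slide":[0,0.0117,0],"angular":[0,0,0],"gripper":0.71},{"slide":[0,0.0133,0],"angular":[0,0,0],"gripper":0.76},{"slide":[0,0.0133,0],"angular":[0,0,0],"gripper":0.76}]'

```text
clock: 11.9
position: [535.7, 101.6, 86.9]
tcp_rot: [0.748, 0.664, 0.0, 0.0]
ft_force: [-0.5, -0.4, 0.1]
finger_gap: 64.5
grasp_force: 0.0
```

```bash
python3 -c "
from h import *
s,p,T=state();g=avg(3,('squeeze',))
cv2.imwrite('pics/c8.png',cv2.resize(g['img'][110:230,180:280,::-1],(500,600),interpolation=cv2.INTER_CUBIC))
x,y=-10.5,-17
for a in(0,.13):print(a,[np.round((np.array(proj(g,W(x+28-75*np.sin(a),y+d,65+75*np.cos(a))))-[180,110])*5) for d in(-16,16)],np.round((np.array(proj(g,W(x+28,y-16,65)))-[180,110])*5))
"
```

```text
t 11.9 bay [-10.7 -12.9  86.9] Fbay [-0.5 -0.5  0.1] gap 64.52556720243446 gf 0.0
squeeze 3 [-13.5 -23.2] 6.8
0 [array([287., 264.]), array([294., 220.])] [288. 414.]
0.13 [array([263., 264.]), array([270., 220.])] [288. 414.]
```

View pics/c8.png

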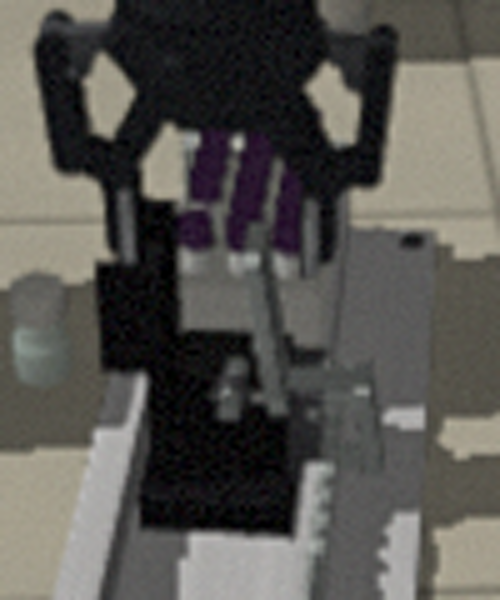

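The lever still leans about 0.13 (top at about (232,157) px), so the pawl is on a tooth top. I push gently on the cheek to feel for the notch.

To row units: 6 mm / 600 = 0.01, 5 mm / 600 = 0.0083.

>>> arm_command --motion '[{"slide":[0.0033,0,0],"angular":[0,0,0],"gripper":0.76},{"slide":[0.0067,0,0],"angular":[0,0,0],"gripper":0.76},{"slide":[0.0083,0,0],"angular":[0,0,0],"gripper":0.76},{"slide":[0.01,0,0],"angular":[0,0,0],"gripper":0.76}]'

```text
clock: 12.6
position: [536.2, 107.7, 86.9]
tcp_rot: [0.748, 0.664, -0.0, -0.0]
ft_force: [0.2, 1.1, -0.1]
finger_gap: 64.8
grasp_force: 0.0
```

To row units: 2 mm / 600 = 0.0033, 1 mm / 600 = 0.0017.

>>> arm_command --motion '[{"slide":[0.0017,0,0],"angular":[0,0,0],"gripper":0.76},{"slide":[0.0033,0,0],"angular":[0,0,0],"gripper":0.76}]'

```text
clock: 12.8
position: [536.5, 109.6, 87.0]
tcp_rot: [0.748, 0.664, 0.0, -0.0]
ft_force: [1.0, -0.1, 0.8]
finger_gap: 64.4
grasp_force: 0.0
```

To row units: 2 mm / 600 = 0.0033, 1 mm / 600 = 0.0017.

>>> arm_command --motion '[{"slide":[0.0017,0,0],"angular":[0,0,0],"gripper":0.76},{"slide":[0.0033,0,0],"angular":[0,0,0],"gripper":0.76}]'

```text
clock: 13.0
position: [536.5, 110.6, 86.9]
tcp_rot: [0.748, 0.664, -0.001, 0.0]
ft_force: [-0.0, -14.4, 1.5]
finger_gap: 65.0
grasp_force: 7.5
```

To row units: 1 mm / 600 = 0.0017, 0.5 mm / 600 = 0.0008.

>>> arm_command --motion '[{"slide":[0.0008,0,0],"angular":[0,0,0],"gripper":0.76},{"slide":[0.0017,0,0],"angular":[0,0,0],"gripper":0.76}]'

```text
clock: 13.2
position: [536.6, 111.6, 86.9]
tcp_rot: [0.748, 0.664, -0.001, 0.0]
ft_force: [-0.8, -7.8, 1.0]
finger_gap: 65.0
grasp_force: 4.0
```

To row units: 1 mm / 600 = 0.0017, 0.5 mm / 600 = 0.0008.

>>> arm_command --motion '[{"slide":[0.0008,0,0],"angular":[0,0,0],"gripper":0.76},{"slide":[0.0017,0,0],"angular":[0,0,0],"gripper":0.76}]'

```text
clock: 13.4
position: [536.7, 112.6, 86.9]
tcp_rot: [0.748, 0.664, -0.001, 0.0]
ft_force: [-0.7, -10.6, 1.9]
finger_gap: 64.6
grasp_force: 5.5
```

To row units: 1 mm / 600 = 0.0017, 0.5 mm / 600 = 0.0008.

>>> arm_command --motion '[{"slide":[0.0008,0,0],"angular":[0,0,0],"gripper":0.76},{"slide":[0.0017,0,0],"angular":[0,0,0],"gripper":0.76}]'

```text
clock: 13.6
position: [536.8, 113.5, 86.9]
tcp_rot: [0.748, 0.664, -0.001, 0.0]
ft_force: [0.4, -10.7, 1.0]
finger_gap: 65.2
grasp_force: 5.6
```

>>> arm_command --motion '[{"slide":[0.0008,0,0],"angular":[0,0,0],"gripper":0.76},{"slide":[0.0017,0,0],"angular":[0,0,0],"gripper":0.76}]'

```text
clock: 13.8
position: [536.9, 114.2, 86.9]
tcp_rot: [0.748, 0.664, -0.001, 0.0]
ft_force: [-0.1, -17.0, 3.1]
finger_gap: 64.7
grasp_force: 8.6
```

To row units: 1 mm / 600 = 0.0017, 0.5 mm / 600 = 0.0008.

>>> arm_command --motion '[{"slide":[0.0008,0,0],"angular":[0,0,0],"gripper":0.76},{"slide":[0.0017,0,0],"angular":[0,0,0],"gripper":0.76}]'

```text
clock: 14.0
position: [536.9, 114.6, 86.8]
tcp_rot: [0.748, 0.664, -0.001, 0.001]
ft_force: [-0.3, -24.0, 3.2]
finger_gap: 64.9
grasp_force: 12.0
```

To row units: 1 mm / 600 = 0.0017, 0.5 mm / 600 = 0.0008.

>>> arm_command --motion '[{"slide":[0.0008,0,0],"angular":[0,0,0],"gripper":0.76},{"slide":[0.0017,0,0],"angular":[0,0,0],"gripper":0.76}]'

```text
clock: 14.2
position: [536.9, 114.9, 86.8]
tcp_rot: [0.747, 0.664, -0.002, 0.001]
ft_force: [-0.6, -32.1, 4.4]
finger_gap: 65.2
grasp_force: 15.4
```

It has stopped dead, so the pawl is in a notch. I back off, raise a little and check.

To row units: -11 mm / 600 = -0.0183, -7 mm / 600 = -0.0117.

>>> arm_command --motion '[{"slide":[-0.005,0,0],"angular":[0,0,0],"gripper":0.76},{"slide":[-0.0117,0,0],"angular":[0,0,0],"gripper":0.8},{"slide":[-0.0183,0,0],"angular":[0,0,0],"gripper":0.88},{"slide":[-0.0183,-0.0033,0],"angular":[0,0,0],"gripper":0.95},{"slide":[-0.0183,-0.0033,0],"angular":[0,0,0],"gripper":0.95}]'

```text
clock: 14.7
position: [533.8, 106.8, 86.9]
tcp_rot: [0.748, 0.664, -0.0, -0.0]
ft_force: [-0.1, -0.6, 0.3]
finger_gap: 81.2
grasp_force: 0.0
```

```bash
python3 -c "
from h import *
s,p,T=state();g=avg(4)
cv2.imwrite('pics/c9.png',cv2.resize(g['img'][110:230,180:280,::-1],(500,600),interpolation=cv2.INTER_CUBIC))
"
```

```text
t 14.7 bay [-13.2  -8.   86.9] Fbay [-0.  -0.7  0.3] gap 81.23245225063718 gf 0.0
squeeze 4 [-13.3 -10.9] 2.8
pad 4 [-8.1 55.8] 4.6
rack 4 [ -6.6 119.9] 3.2
```

View pics/c9.png

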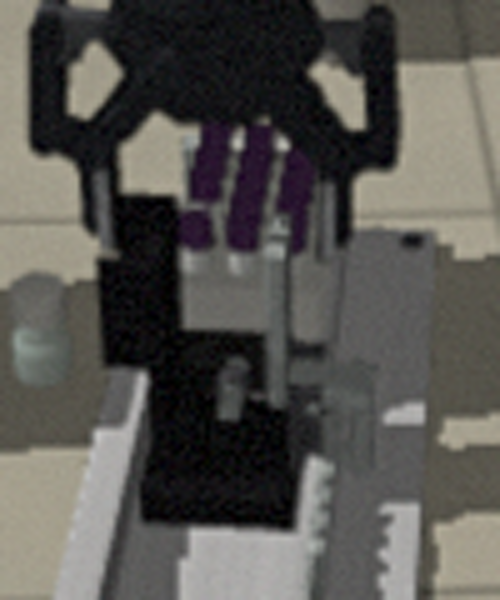

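The lever now stands upright (top at about (235,157) px), so it has sprung back with the pawl in a notch and the pad pressed about 9 mm. I withdraw straight up and away.

>>> arm_command --motion '[{"slide":[0,0.0033,-0.0167],"angular":[0,0,0],"gripper":0.97},{"slide":[0,0.0033,-0.0417],"angular":[0,0,0],"gripper":0.97},{"slide":[0,0.0033,-0.0833],"angular":[0,0,0],"gripper":0.97},{"slide":[0,0.0033,-0.1333],"angular":[0,0,0],"gripper":0.97},{"slide":[0,0.0033,-0.2],"angular":[0,0,0],"gripper":0.97},{"slide":[-0.0833,0.0033,-0.25],"angular":[0,0,0],"gripper":0.97},{"slide":[-0.1667,0.0033,-0.25],"angular":[0,0,0],"gripper":0.97},{"slide":[-0.25,0.0033,-0.25],"angular":[0,0,0],"gripper":0.97},{"slide":[-0.3333,0.0033,-0.25],"angular":[0,0,0],"gripper":0.97},{"slide":[-0.4167,0.0033,-0.25],"angular":[0,0,0],"gripper":0.97}]'

```text
clock: 16.5
position: [506.8, -136.4, 238.1]
tcp_rot: [0.748, 0.664, 0.0, 0.001]
ft_force: [1.3, 0.1, -0.4]
finger_gap: 82.9
grasp_force: 0.0
```

To row units: -150 mm / 600 = -0.25, -100 mm / 600 = -0.1667.

>>> arm_command --motion '[{"slide":[-0.0833,0,0],"angular":[0,0,0],"gripper":1},{"slide":[-0.1667,0,0],"angular":[0,0,0],"gripper":1},{"slide":[-0.25,0,0],"angular":[0,0,0],"gripper":1},{"slide":[-0.25,0,0],"angular":[0,0,0],"gripper":1},{"slide":[-0.25,0,0],"angular":[0,0,0],"gripper":1}]'

```text
clock: 17.0
position: [488.8, -284.6, 237.4]
tcp_rot: [0.749, 0.663, 0.0, -0.0]
ft_force: [0.3, 0.0, 0.0]
finger_gap: 85.3
grasp_force: 0.0
```

```bash
python3 -c "
from h import *
s,p,T=state();f=robot.grab_frame('top')
for n,z in(('squeeze',118),('pad',32),('rack',10),('vial',0),('beaker',0),('amber_bottle',0)):
    m=robot.mark_of(n,'top')
    if m: q=onz(f,np.array(m[0]['position'])*[512,384],z);print(n,q.round(),((q-CTR)@YD).round(1))
cv2.imwrite('pics/c10.png',cv2.resize(f['img'][120:280,110:310,::-1],(750,600),interpolation=cv2.INTER_CUBIC))
"
```

```text
t 17.0 bay [ -11.  -402.   237.4] Fbay [0.3 0.1 0. ] gap 85.29951188523698 gf 0.0
squeeze [537. 106. 118.] -8.2
pad [542. 167.  32.] 52.2
rack [545. 225.  10.] 110.9
vial [449. 197.   0.] 71.9
beaker [693.  39.   0.] -55.9
amber_bottle [540. 117.   0.] 2.7
```

View pics/c10.png

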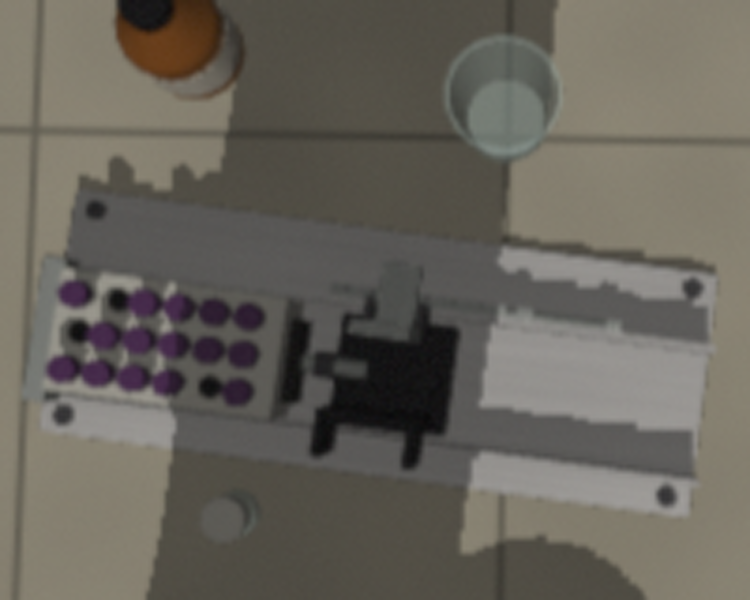

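The top view shows the rack against the fence. The pad is about 60 mm ahead of squeeze, so it is pressed about 10 mm. The bottle, beaker and vial stand where they were.

```bash
python3 -c "
from plant import robot
print(robot.finish_job())"
```

```text
the job is handed in; nothing more can be done
None
```

I clamped the rack home against the end fence and handed the job in at about 17 s: the stop is locked in a notch, the pad is pressed in about 10 mm by camera estimate, the lever has sprung fully back, the bystanders look unmoved in the last picture, and the hand-in gave no verdict.

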